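# Lid the slow cooker, then bring the sifter level over the cornbread

## Task

Before the cornbread in the round dish is dusted, put the slow cooker's glass lid back on, without dropping it, so that it sits seated and level in the rim, and let go of it. Then draw the sifter by its handle out of its slanted stand and turn it level, open side up, centred over the dish with its mesh about 10 cm above the dish's rim. Finish while holding it there, still and clear of everything, and leave the dish, jar, squeeze bottles and ramekins where they stand.

Things in the scene. Friction and masses are not known exactly. Their poses are not given: they have to be found in the camera images.
- lid_knob (a point): Centre of the black round knob (38 mm across, 26 mm tall) of the cooker's clear glass lid; axes are the lid's, z up. The knob's underside is 11 mm above the top of the glass dome, on a 20 mm stem; this point is 57 mm above the lid's lowest face, 24 mm above the dome's top, 48 mm above lid_flange.
- lid_flange (a point): Centre of the lid, level with the underside of its outer flange (194 mm across). Below the flange a glass step 159 mm across, bevelled at its lower edge, reaches 9 mm lower and drops inside the cooker's mouth. When the lid is seated this point coincides with cooker_rim.
- cooker_rim (a point): Centre of the open mouth of the round slow cooker (steel housing 224 mm across, white crock, two black side handles), level with the crock's rim, 155 mm above the counter. Mouth 173 mm across inside, rim 12 mm wide. Fixed in place. Its x axis points away from its control panel.
- sifter_grip (a point): Grasp point in the black grip of the stainless hand sifter's handle: the grip is 82 mm long (x), 18 mm wide (y), 14 mm thick (z), ending 37 mm behind this point (-x) and 45 mm ahead. Axes are the sifter's: z out of the cup's open side, x along the handle towards the cup. The cup's centre is 128 mm ahead along x and 16 mm towards -z.
- sifter_cup (a point): Centre of the sifter's round steel cup, half-way up (90 mm across at its mouth, 74 at its mesh bottom, 40 mm deep): the mesh is 20 mm below this point along -z, the mouth 20 mm above. Same axes as sifter_grip.
- stand_pocket (a point): Where the cup's centre sits in the slanted steel pocket (104 mm wide, 58 mm from back to front; front lip 40 mm, cheeks 62 mm long up the slope; open at its upper end). The sifter slides out along its own handle (its -x); it is past the lip after 45 mm.
- dish_rim (a point): Centre of the mouth of the blue round ceramic dish (160 mm across, 45 mm tall, 0.95 kg, a baked cornbread in it), level with its rim, 45 mm above the counter.
- stand: The stainless pocket stand (foot 140 x 108 mm, fixed, highest edge 122 mm above the counter); origin under the centre of its foot, x away from the side to which the handle leans.
- lid: The glass lid (450 g, 196 mm across); origin at the centre of its lowest face. It starts lying knob up on the round gray silicone trivet (200 mm across, 8 mm thick).
- sifter: The sifter (170 g); origin at the centre of its mesh's underside, axes as sifter_grip. In the stand the handle slants up at 50 degrees to the counter, leaning towards the robot's side, the cup's open side facing up and away; turning it 50 degrees about its own y axis, cup end up, makes it level.
- dish: The dish; origin at the centre of its underside.
- jar: Glass jar with a steel twist cap, 84 mm across, 115 mm tall; origin under its centre. Leave it alone.
- bottle_red: Red squeeze bottle, 60 mm across, 182 mm tall; origin under its centre. Leave it alone.
- bottle_amber: Amber squeeze bottle, same size; origin under its centre. Leave it alone.
- ramekins: Stack of three white ramekins, 80 mm across, 62 mm tall; origin under its centre. Leave it alone.

How it is judged:
By the outcome, as a careful person would: the job done as asked, in the order asked, and still so for the second after the job is handed in, while the arm keeps its last pose, push and grip.
It also fails if it takes over 58 s, if anything falls off the work surface, if the arm or the gripper's body presses on something with over 40 N, if the wrist force passes 120 N, or if a joint passes its speed limit or range.

## Robot

A 6-joint arm with a two-finger parallel gripper is mounted at the origin on the work surface. World frame = base frame: x ahead of the robot, y to its left, z up, the work surface at z = 0. Lengths are in m, angles in rad, forces in N, time in s.
With the tool pointing down it reaches from about 0.375 to 0.9 m from the base axis. Payload 3.1 kg.
Tool frame: the origin (TCP) lies on the centre line of the jaws, within the pads' length; the fingertips stand 11 mm ahead of it and the grasp point (between the pads) lies 8 mm behind it; x points along the fingers, y is the direction in which the jaws open and shut, and the axes are right-handed (so a half turn about x gives the same grasp; the last joint's range is limited). The gripper opens to 87 mm and grips with 3 to 60 N. Pads are 19 mm wide; open, the fingers measure 117 mm over their backs; the gripper's body (75 mm by 190 mm) begins 51 mm behind the grasp point.
Start: joints at [1.129, 0.527, 1.433, -0, 1.181, -0.178], TCP at [0.162, 0.604, 0.234] pointing down, gripper open.
Joint ranges: [-3.08, 3.08], [-0.75, 2.2], [0.22, 2.44], [-1.43, 4.57], [0, 2.65], [-2.85, 2.85]. Speed limits (rad/s): [2.79, 2.79, 3.14, 3.14, 3.14, 3.14].

## Interface

Orientations are given as a unit quaternion [x, y, z, w].
In Python, from rig import robot, camera, camera_info gives the robot as it stands.
- The arm moves only by the shell command python3 -m inch 'ROWS' [FORCE]. ROWS is JSON, a list that holds one entry, the list of rows, each a list of 5 numbers: the shift along the tool's x, y, z in cm, then the turn about the tool's x in rad, then the opening, from 0 (shut) to 1 (fully open). A call has 1 to 8 rows; each row shifts and turns the pose as measured when the row begins, along the tool's axes as they then stand; what a row does not reach is not made up. A row lasts 1/12 s, in which the tool goes at most 41.7 mm and 7.16 degrees, less where a joint would pass 70% of its speed; a pose out of reach is approached as far as the arm can. A call with a gripper value outside its range is refused whole. The fingers move at their own pace and stop on an object; FORCE is the grip in N (left out, the last holds). Time passes only in rows, so rows that do not move let the fingers close. It gives the time, the measured TCP pose, the force and the opening at its end, in the units of the state.
- robot.get_obs(): the state, without advancing time (a new reading comes with each control period).
- camera(name): name is "side" or "top" or "wrist"; returns the picture (384x512x3 uint8, red, green, blue); there is no depth.
- camera_info(name): a dict with "camera_matrix" (3x3 intrinsics, pixels), "rvec" (rotation vector, rad) and "tvec" (3), from world to camera coordinates, as OpenCV has them. Camera axes: x right, y down, z forward; pixel columns grow to the right and rows downward; lengths in m; the calibration is good to about 2 mm. The wrist camera is an equidistant fisheye: a pixel r from the principal point sees the ray r / f radians off the axis. A picture is of the moment at which its call begins: read the wrist's pose just before it. camera_info takes no time and is no camera call; for the wrist camera it gives the pose at the moment of the call.
- robot.hand_in(): hands the job in, once; it reports no verdict.
The state is a dict: "time": time; "q": joint angles; "joint_velocities": joint speeds; "joint_torque": joint torques, N m; "position": TCP position; "tool_rot": TCP orientation; "ft_force": force on the tool from outside, world axes, zero at the start; "moment": the same for the moment, N m; "grip_width": finger opening in m.
Only numpy, scipy, OpenCV 4.12 (cv2) and the standard library are available. Lean on these libraries where they do the work, as an engineer would, in place of code of your own. Each camera call takes 0.05 s, during which the arm holds its last target. There are 200 camera calls.

## Working session

There is one attempt and no reset: what is moved stays moved. The work goes in short steps, Python scripts to look and compute and a shell command to move; the robot and the scene stay as the last step left them, time stands still between calls to the robot, and variables do not carry over. Pictures are saved under pics/ and viewed, about 8 in all and at most 12, crops included, and the job is handed in when it is done.

```bash
ls; mkdir -p pics; cat > h.py <<'E'
import numpy as np, cv2
from rig import robot, camera, camera_info
from scipy.spatial.transform import Rotation as R
def ci(n):
    d=camera_info(n); K=np.array(d["camera_matrix"],float); Rm=cv2.Rodrigues(np.array(d["rvec"],float))[0]; t=np.array(d["tvec"],float).ravel(); return K,Rm,t
def ray(c,n,u,v):
    K,Rm,t=c; a=np.array([(u-K[0,2])/K[0,0],(v-K[1,2])/K[1,1]])
    if n=="wrist":
        r=np.linalg.norm(a); d=np.r_[a/max(r,1e-9)*np.sin(r),np.cos(r)]
    else: d=np.r_[a,1]
    return -Rm.T@t, Rm.T@d
def plane(c,n,u,v,z):
    o,d=ray(c,n,u,v); return o+d*(z-o[2])/d[2]
def proj(c,n,p):
    K,Rm,t=c; q=Rm@np.array(p)+t
    if n=="wrist":
        r=np.linalg.norm(q[:2]); a=q[:2]/max(r,1e-9)*np.arctan2(r,q[2])
    else: a=q[:2]/q[2]
    return np.array([K[0,0]*a[0]+K[0,2],K[1,1]*a[1]+K[1,2]])
def tri(rays):
    A=sum(np.eye(3)-np.outer(d,d)/(d@d) for o,d in rays); b=sum((np.eye(3)-np.outer(d,d)/(d@d))@o for o,d in rays)
    return np.linalg.solve(A,b)
def save(n,f):
    c=ci(n); im=camera(n); cv2.imwrite("pics/"+f,im[:,:,::-1]); return c,im
def load(f): return cv2.imread("pics/"+f)[:,:,::-1]
E
python3 - <<'E'
from h import *
import pickle
C={}
for n in("top","side","wrist"):
    c,im=save(n,n+"0.png"); C[n]=c; print(n,c[0].round(1).tolist(),(-c[1].T@c[2]).round(3),c[1][2].round(2))
pickle.dump(C,open("C0.pkl","wb"))
print(robot.get_obs())
E
```

```text
pics
top [[404.4, 0.0, 255.6], [0.0, 404.4, 192.4], [0.0, 0.0, 1.0]] [0.327 0.017 1.313] [ 0.16 -0.01 -0.99]
side [[372.7, 0.0, 254.5], [0.0, 372.7, 190.7], [0.0, 0.0, 1.0]] [-0.002 -0.712  1.07 ] [ 0.39  0.55 -0.74]
wrist [[297.3, 0.0, 261.0], [0.0, 297.3, 193.0], [0.0, 0.0, 1.0]] [0.083 0.625 0.383] [ 0.29 -0.08 -0.95]
{'time': 0.15, 'q': array([ 1.12951049e+00,  5.28278144e-01,  1.43363484e+00,  3.24843253e-05,
        1.18140316e+00, -1.78492520e-01]), 'joint_velocities': array([ 0.0005139 , -0.00180561, -0.00365482, -0.00036486, -0.00019914,
        0.00010979]), 'joint_torque': array([ 5.19651203e-04, -4.40431881e+01, -1.76842797e+01,  6.33390038e-02,
        5.53084386e-02, -1.14197155e-04]), 'position': array([0.16207785, 0.60304066, 0.23277219]), 'tool_rot': array([ 0.09207156,  0.70120653, -0.09322572,  0.70081466]), 'ft_force': array([ 0.26270155, -0.02209427, -0.54668508]), 'moment': array([-0.01057413,  0.03112211,  0.02558542]), 'grip_width': 0.08710892571290223}
```

View pics/top0.png

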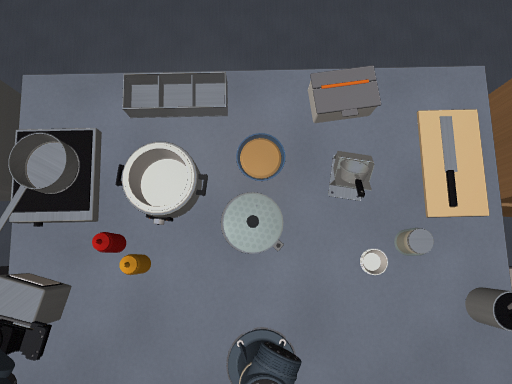

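View pics/side0.png

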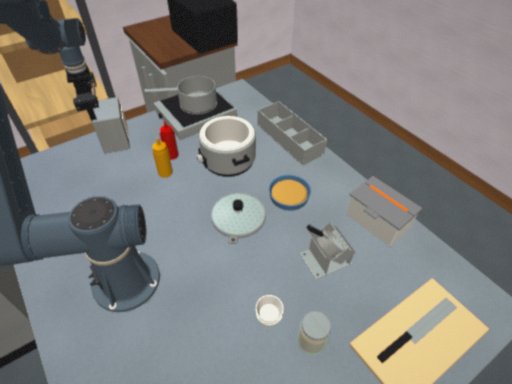

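The top view shows the lid knob at (253,221), cooker at (160,180), dish at (261,157), stand at (351,178) with the handle near (360,185), and bottles at (108,242) and (135,264). In the side view the knob is at (238,205), the cooker at (227,142) and the dish at (290,192).

```bash
python3 - <<'E'
from h import *
import pickle
C=pickle.load(open("C0.pkl","rb")); T=load("top0.png"); S=load("side0.png")
def blob(im,fn,box):
    x0,y0,x1,y1=box; m=np.zeros(im.shape[:2],np.uint8); m[y0:y1,x0:x1]=fn(im[y0:y1,x0:x1].astype(int))*255
    n,l,s,c=cv2.connectedComponentsWithStats(m); k=1+np.argmax(s[1:,4]); return c[k],s[k],(l==k).astype(np.uint8)
dark=lambda a:a.max(2)<60
bt=blob(T,dark,(235,205,270,240)); bs=blob(S,dark,(225,195,252,215))
print("knob",bt[0],bt[1],bs[0],bs[1])
print(" tri",tri([ray(C["top"],"top",*bt[0]),ray(C["side"],"side",*bs[0])]), plane(C["top"],"top",*bt[0],.065),plane(C["side"],"side",*bs[0],.068))
# handle
bt=blob(T,dark,(345,170,375,200)); bs=blob(S,dark,(300,220,330,242))
for n,b in(("top",bt),("side",bs)):
    ys,xs=np.nonzero(b[2]); p=np.c_[xs,ys].astype(float); m=p.mean(0); u=np.linalg.svd(p-m)[2][0]; s=(p-m)@u; print(n,"handle",m,m+u*s.min(),m+u*s.max())
print(" tri mid",tri([ray(C["top"],"top",*bt[0]),ray(C["side"],"side",*bs[0])]))
# dish: blue ring
def hull(m,c,n,z):
    cs=max(cv2.findContours(m,cv2.RETR_EXTERNAL,cv2.CHAIN_APPROX_NONE)[0],key=cv2.contourArea)[:,0]
    P=np.array([plane(c,n,u,v,z)[:2] for u,v in cs],np.float32); e=cv2.fitEllipse(cv2.convexHull(P)); print("  ",e)
orange=lambda a:(a[...,0]-a[...,2]>50)
blue=lambda a:(a[...,2]-a[...,0]>40)
for n,im,box in(("top",T,(230,125,295,190)),("side",S,(262,168,318,215))):
    for nm,f,z in(("bread",orange,.04),("blue",blue,.04)):
        b=blob(im,f,box); print(n,nm,b[0],b[1]); hull(b[2],C[n],n,z)
white=lambda a:(a.min(2)>165)
for n,im,box in(("top",T,(110,135,212,222)),("side",S,(190,110,262,178))):
    b=blob(im,white,box); print(n,"crock",b[0],b[1]); hull(b[2],C[n],n,.155)
for n,im,box in(("top",T,(85,220,155,285)),):
    for nm,f in (("red",lambda a:(a[...,0]>110)&(a[...,1]<60)),("amber",lambda a:(a[...,0]>150)&(a[...,1]>80)&(a[...,2]<70))):
        b=blob(im,f,box); print(nm,b[0],b[1],plane(C[n],n,*b[0],.1))
print("jar",plane(C["top"],"top",423,242,.115),"ram",plane(C["top"],"top",373,262,.06))
cv2.imwrite("pics/crop.png",cv2.hconcat([cv2.resize(T[120:220,300:400],(400,400),interpolation=2),cv2.resize(S[205:285,290:370],(400,400),interpolation=2)])[:,:,::-1])
E
```

```text
knob [252.39622642 220.86792453] [247 215  12  12 106] [237.5 205. ] [234 201   8   9  68]
 tri [0.43689984 0.01957218 0.06130548] [0.43765328 0.01905399 0.065     ] [0.43287991 0.01516078 0.068     ]
top handle [359.44628099 187.61983471] [357.07779189 178.71338323] [361.76234051 196.3291303 ]
side handle [314.890625 230.78125 ] [307.58581101 226.75065111] [322.12520092 234.77309342]
 tri mid [ 0.51255485 -0.28410734  0.19198477]
top bread [260.06328125 157.934375  ] [ 240  138   41   40 1280]
   ((0.6436876654624939, -0.010127419605851173), (0.130771666765213, 0.13087023794651031), 162.49732971191406)
top blue [261.97619048 156.125     ] [236 133  49  48 168]
   ((0.6481946110725403, -0.010871022939682007), (0.15687546133995056, 0.15703290700912476), 60.420921325683594)
side bread [288.96866097 192.01994302] [272 180  35  25 702]
   ((0.6389946937561035, -0.017957551404833794), (0.12388391047716141, 0.13109524548053741), 46.565120697021484)
side blue [290.43577982 181.8853211 ] [268 175  43  26 218]
   ((0.6465319395065308, -0.009867066517472267), (0.1572713553905487, 0.16200406849384308), 157.49070739746094)
top crock [161.40082079 180.33276334] [ 122  143   72   70 2924]
   ((0.5642602443695068, 0.2916593849658966), (0.2067544311285019, 0.20752333104610443), 137.7396240234375)
side crock [226.75337423 135.89447853] [199 116  56  36 815]
   ((0.5593985319137573, 0.2849477231502533), (0.2118695080280304, 0.22023536264896393), 131.90232849121094)
red [100.48356808 241.49765258] [ 92 233  17  18 213] [0.38334649 0.47213802 0.1       ]
amber [127.83253589 264.33971292] [120 256  17  18 209] [0.31449621 0.38910307 0.1       ]
jar [ 0.35944794 -0.48233084  0.115     ] ram [ 0.30383548 -0.34678992  0.06      ]
```

View pics/crop.png

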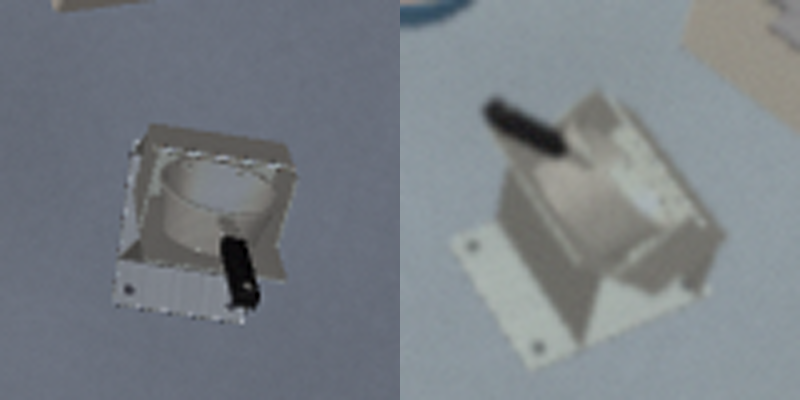

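The crop shows the sifter in its stand. Its grip runs from about (233,240) to (245,300) in the top crop, leaning toward the robot. Measured positions: knob (0.437, 0.018), cooker (0.563, 0.290), dish (0.647, -0.010).

```bash
cat >> h.py <<'E'
def to(x,y,z):
    o=robot.get_obs(); M=R.from_quat(o["tool_rot"]).as_matrix(); d=M.T@(np.array([x,y,z])-o["position"])*100
    print("to",[x,y,z],"shift cm",d.round(2),"| pos",o["position"].round(4),"toolx",M[:,0].round(3),"tooly",M[:,1].round(3),"q",o["q"].round(2),"f",o["ft_force"].round(1),"t",o["time"])
E
python3 -c "
from h import *
to(.435,.018,.16)"
```

```text
to [0.435, 0.018, 0.16] shift cm [  7.35 -49.39  41.56] | pos [0.1621 0.603  0.2328] toolx [-0.001 -0.002 -1.   ] tooly [ 0.26   0.966 -0.002] q [ 1.13  0.53  1.43  0.    1.18 -0.18] f [ 0.3 -0.  -0.5] t 0.15
```

```bash
python3 -m inch '[[[-0.5,-2.9,2.5,0,1],[0,-2.9,2.5,0,1],[0,-2.9,2.5,0,1],[0,-2.9,2.5,0,1],[0,-2.9,2.5,0,1],[0,-2.9,2.5,0,1],[0,-2.9,2.5,0,1],[0,-2.9,2.5,0,1]]]'; python3 -m inch '[[[0,-2.9,2.4,0,1],[0,-2.9,2.4,0,1],[1,-2.9,2.4,0,1],[1,-2.9,2.4,0,1],[1,-2.9,2.4,0,1],[1,-2.9,2.4,0,1],[1,-2.9,2.4,0,1],[1,-2,1,0,1]]]'; python3 -c "
from h import *
to(.435,.018,.16)"
```

```text
time: 0.82
position: [0.2964, 0.3238, 0.2346]
tool_rot: [0.088, 0.702, -0.087, 0.701]
ft_force: [1.0, -0.8, 0.6]
grip_width: 0.0872
time: 1.48
position: [0.4225, 0.049, 0.1749]
tool_rot: [0.089, 0.697, -0.086, 0.706]
ft_force: [-0.1, 1.3, -0.2]
grip_width: 0.0871
to [0.435, 0.018, 0.16] shift cm [ 1.49 -2.71  1.95] | pos [0.4225 0.049  0.1749] toolx [ 0.013  0.003 -1.   ] tooly [0.246 0.969 0.006] q [-0.15  0.36  1.99  0.01  0.78 -1.48] f [-0.1  1.3 -0.2] t 1.4833
```

```bash
python3 -m inch '[[[0.5,-1.4,1,0,1],[0.5,-1.3,1,0,1],[0.5,0,0,0,1],[0,0,0,0,1],[0,0,0,0,1]]]'; python3 - <<'E'
from h import *
import pickle
to(.435,.018,.1)
c,im=save("wrist","w1.png"); pickle.dump(c,open("w1.pkl","wb"))
g=im.max(2)<70; m=g.astype(np.uint8)
n,l,s,ce=cv2.connectedComponentsWithStats(m)
for k in range(1,n):
    if s[k,4]>100: print(s[k],ce[k].round(1),plane(c,"wrist",*ce[k],.078).round(4))
print(proj(c,"wrist",[.437,.018,.078]))
E
```

```text
time: 1.9
position: [0.437, 0.0106, 0.1568]
tool_rot: [0.093, 0.698, -0.09, 0.704]
ft_force: [0.0, 0.4, 0.2]
grip_width: 0.0872
to [0.435, 0.018, 0.1] shift cm [ 5.68  0.63 -0.43] | pos [0.437  0.0106 0.1568] toolx [ 0.01   0.003 -1.   ] tooly [0.257 0.966 0.006] q [-0.24  0.41  1.98  0.01  0.75 -1.55] f [0.  0.4 0.2] t 1.9
[168 125  12  13 120] [173.3 130.7] [ 0.36   -0.0391  0.078 ]
[    0   138   512   246 54223] [254.7 317.1] [ 0.552  -0.0252  0.078 ]
[ 247  171   44   48 1671] [268.4 195. ] [0.4309 0.0197 0.078 ]
[228 292  92  36 805] [271.2 300.5] [ 0.5351 -0.004   0.078 ]
[268.27138047 202.42434619]
```

View pics/w1.png

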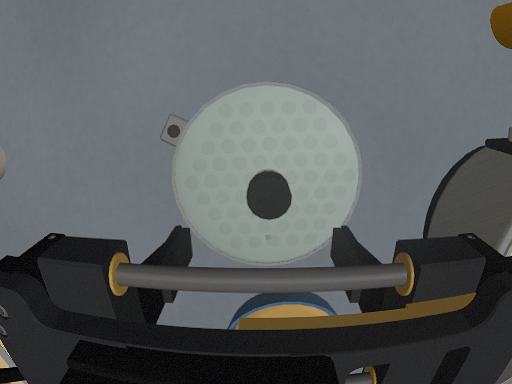

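The wrist view shows the knob at (268,195), between the open fingers, with the lid knob up on the trivet. The position agrees with the first measurement to within 5 mm.

```bash
python3 -m inch '[[[2,0.4,-0.2,0,1],[2,0.4,-0.2,0,1],[2,0,0,0,1],[2,0,0,0,1],[1.5,0,0,0,1],[0.5,0,0,0,1],[0,0,0,0,1]]]'; python3 -c "
from h import *
to(.4345,.019,.060)"
```

```text
time: 2.53
position: [0.4363, 0.0276, 0.0574]
tool_rot: [0.089, 0.696, -0.085, 0.708]
ft_force: [0.8, -0.0, -0.6]
grip_width: 0.0871
to [0.4345, 0.019, 0.06] shift cm [-0.26 -0.88  0.04] | pos [0.4363 0.0276 0.0574] toolx [ 0.018  0.003 -1.   ] tooly [0.245 0.97  0.007] q [-0.2   0.62  2.05  0.01  0.45 -1.53] f [ 0.8 -0.  -0.6] t 2.5333
```

```bash
python3 -m inch '[[[-0.2,-0.7,0,0,1],[0,0,0,0,1],[0,0,0,0,1]]]'; python3 -c "
from h import *
to(.4345,.019,.060)"; 
```

```text
time: 2.78
position: [0.4347, 0.0216, 0.0613]
tool_rot: [0.088, 0.695, -0.084, 0.709]
ft_force: [0.1, -0.6, -0.5]
grip_width: 0.0869
to [0.4345, 0.019, 0.06] shift cm [ 0.13 -0.26  0.05] | pos [0.4347 0.0216 0.0613] toolx [ 0.019  0.002 -1.   ] tooly [0.241 0.97  0.007] q [-0.21  0.61  2.06  0.01  0.46 -1.55] f [ 0.1 -0.6 -0.5] t 2.7833
```

```bash
python3 -m inch '[[[0.1,-0.2,0,0,1],[0,0,0,0,0],[0,0,0,0,0],[0,0,0,0,0],[0,0,0,0,0],[0,0,0,0,0],[0,0,0,0,0],[0,0,0,0,0]]]' 35; python3 -c "
from h import *
to(.4345,.019,.11)"; 
```

```text
time: 3.45
position: [0.436, 0.0186, 0.0631]
tool_rot: [0.088, 0.693, -0.085, 0.711]
ft_force: [-0.6, -0.5, 0.1]
grip_width: 0.0485
to [0.4345, 0.019, 0.11] shift cm [-4.69  0.04 -0.04] | pos [0.436  0.0186 0.0631] toolx [ 0.026  0.001 -1.   ] tooly [0.243 0.97  0.007] q [-0.22  0.61  2.06  0.02  0.45 -1.56] f [-0.6 -0.5  0.1] t 3.45
```

```bash
python3 -m inch '[[[0.2,0,0,0,0],[0,0,0,0,0],[0,0,0,0,0],[0,0,0,0,0]]]' 35; python3 -c "
from h import *
to(.4345,.019,.11)"; 
```

```text
time: 3.78
position: [0.4361, 0.0185, 0.0608]
tool_rot: [0.088, 0.693, -0.085, 0.711]
ft_force: [-0.2, -1.0, 1.8]
grip_width: 0.0372
to [0.4345, 0.019, 0.11] shift cm [-4.92  0.04 -0.04] | pos [0.4361 0.0185 0.0608] toolx [ 0.026  0.001 -1.   ] tooly [0.242 0.97  0.007] q [-0.22  0.61  2.06  0.01  0.45 -1.56] f [-0.2 -1.   1.8] t 3.7833
```

```bash
python3 -m inch '[[[-0.7,0,0,0,0],[-1.5,0,0,0,0],[-2.5,0,0,0,0],[-3,0,0,0,0],[-3,0,0,0,0],[-3,0,0,0,0],[-2,0,0,0,0],[-1,0,0,0,0]]]' 45; python3 -c "
from h import *
to(.563,.289,.24)"; 
```

```text
time: 4.45
position: [0.4237, 0.0202, 0.2301]
tool_rot: [0.089, 0.702, -0.084, 0.702]
ft_force: [0.7, -0.2, -5.4]
grip_width: 0.0366
to [0.563, 0.289, 0.24] shift cm [-0.8  29.46  6.98] | pos [0.4237 0.0202 0.2301] toolx [ 0.001  0.007 -1.   ] tooly [0.243 0.97  0.007] q [-0.22  0.26  1.92  0.01  0.96 -1.55] f [ 0.7 -0.2 -5.4] t 4.45
```

```bash
python3 -m inch '[[[-0.5,1.5,0.4,0,0],[-0.2,2.5,0.6,0,0],[0,3,0.7,0,0],[0,3,0.7,0,0],[0,3,0.7,0,0],[0,3,0.7,0,0],[0,3,0.7,0,0],[0,3,0.7,0,0]]]'; python3 -c "
from h import *
to(.563,.289,.24)"; 
```

```text
time: 5.12
position: [0.5191, 0.2239, 0.238]
tool_rot: [0.089, 0.707, -0.09, 0.696]
ft_force: [0.5, -0.8, -5.5]
grip_width: 0.0372
to [0.563, 0.289, 0.24] shift cm [-0.26  7.4   2.61] | pos [0.5191 0.2239 0.238 ] toolx [-0.016  0.001 -1.   ] tooly [ 0.251  0.968 -0.003] q [ 0.21  0.45  1.57  0.    1.14 -1.11] f [ 0.5 -0.8 -5.5] t 5.1167
```

```bash
python3 -m inch '[[[0,2.5,0.7,0,0],[0,1.5,0.5,0,0],[0,0.5,0,0,0],[0,0,0,0,0],[0,0,0,0,0]]]'; python3 - <<'E'
from h import *
to(.563,.289,.24)
c,im=save("top","t2.png"); d,im2=save("side","s2.png"); 
cv2.imwrite("pics/c2.png",cv2.hconcat([cv2.resize(im[100:250,70:270],(400,300)),cv2.resize(im2[80:200,150:310],(400,300))])[:,:,::-1])
E
```

```text
time: 5.53
position: [0.5382, 0.2714, 0.2322]
tool_rot: [0.086, 0.711, -0.088, 0.692]
ft_force: [-0.6, -0.7, -4.9]
grip_width: 0.0372
to [0.563, 0.289, 0.24] shift cm [-0.85  2.31  1.95] | pos [0.5382 0.2714 0.2322] toolx [-0.027 -0.    -1.   ] tooly [ 0.244  0.97  -0.007] q [ 0.28  0.51  1.47  0.01  1.19 -1.05] f [-0.6 -0.7 -4.9] t 5.5333
```

View pics/c2.png

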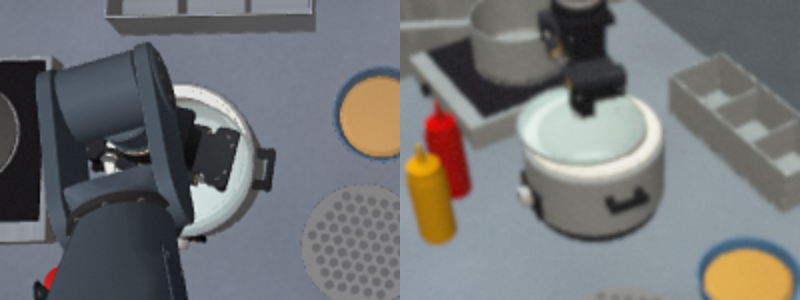

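The crop shows the lid hanging over the cooker, slightly high on the robot side, a tilt of about 3° that matches the tool's own drift. I'll centre it and watch the tilt.

```bash
python3 -m inch '[[[-0.8,1.2,1,0,0],[-0.3,1.0,0.9,0,0],[0,0,0,0,0],[0,0,0,0,0],[0,0,0,0,0],[0,0,0,0,0]]]'; python3 -c "
from h import *
to(.563,.290,.24)"; 
```

```text
time: 6.13
position: [0.5572, 0.2798, 0.2421]
tool_rot: [0.086, 0.714, -0.093, 0.688]
ft_force: [-0.4, 0.0, -5.8]
grip_width: 0.0371
to [0.563, 0.29, 0.24] shift cm [0.18 1.14 0.31] | pos [0.5572 0.2798 0.2421] toolx [-0.037 -0.005 -0.999] tooly [ 0.251  0.968 -0.015] q [ 0.28  0.53  1.4   0.01  1.25 -1.03] f [-0.4  0.  -5.8] t 6.1333
```

```bash
python3 -m inch '[[[0,0.8,0.3,0,0],[0.3,0.4,0.2,0,0],[0.5,0,0,0,0],[0.5,0,0,0,0],[0,0,0,0,0]]]'; python3 -c "
from h import *
to(.565,.290,.215)"; 
```

```text
time: 6.55
position: [0.5634, 0.2898, 0.2271]
tool_rot: [0.086, 0.715, -0.094, 0.688]
ft_force: [-1.7, 1.0, -6.1]
grip_width: 0.0367
to [0.565, 0.29, 0.215] shift cm [1.2  0.08 0.19] | pos [0.5634 0.2898 0.2271] toolx [-0.04  -0.006 -0.999] tooly [ 0.252  0.968 -0.016] q [ 0.3   0.56  1.39  0.01  1.23 -1.02] f [-1.7  1.  -6.1] t 6.55
```

```bash
python3 -m inch '[[[0.5,0,0.1,0,0],[0.5,0,0.1,0,0],[0.4,0,0,0,0],[0.4,0,0,0,0],[0,0,0,0,0]]]'; python3 -c "
from h import *
to(.565,.290,.20)"; 
```

```text
time: 6.97
position: [0.5638, 0.289, 0.2056]
tool_rot: [0.085, 0.716, -0.094, 0.687]
ft_force: [-0.9, -0.5, -6.1]
grip_width: 0.0371
to [0.565, 0.29, 0.2] shift cm [0.56 0.14 0.11] | pos [0.5638 0.289  0.2056] toolx [-0.043 -0.007 -0.999] tooly [ 0.252  0.968 -0.018] q [ 0.29  0.59  1.41  0.01  1.19 -1.02] f [-0.9 -0.5 -6.1] t 6.9667
```

```bash
python3 -m inch '[[[0.2,0,0,0,0],[0.2,0,0,0,0],[0.2,0,0,0,0]]]' 12; python3 -c "
from h import *
to(.565,.290,.20)"; 
```

```text
time: 7.22
position: [0.5638, 0.289, 0.1999]
tool_rot: [0.086, 0.716, -0.094, 0.687]
ft_force: [-1.0, -2.5, -0.6]
grip_width: 0.0376
to [0.565, 0.29, 0.2] shift cm [-0.01  0.13  0.09] | pos [0.5638 0.289  0.1999] toolx [-0.042 -0.007 -0.999] tooly [ 0.252  0.968 -0.017] q [ 0.29  0.59  1.41  0.01  1.18 -1.02] f [-1.  -2.5 -0.6] t 7.2167
```

```bash
python3 -m inch '[[[0.2,0,0,0,0],[0.2,0,0,0,0]]]' 8; python3 -c "
from h import *
to(.565,.290,.20)
c,im=save('side','s3.png'); w,im2=save('wrist','w3.png')
cv2.imwrite('pics/c3.png',cv2.hconcat([cv2.resize(im[80:200,150:310],(400,300)),cv2.resize(im2,(400,300))])[:,:,::-1])"; 
```

```text
time: 7.38
position: [0.564, 0.2888, 0.1989]
tool_rot: [0.086, 0.715, -0.094, 0.687]
ft_force: [-3.7, -1.9, 8.8]
grip_width: 0.0374
to [0.565, 0.29, 0.2] shift cm [-0.11  0.14  0.06] | pos [0.564  0.2888 0.1989] toolx [-0.04  -0.007 -0.999] tooly [ 0.252  0.968 -0.017] q [ 0.29  0.59  1.41  0.01  1.18 -1.02] f [-3.7 -1.9  8.8] t 7.3833
```

View pics/c3.png

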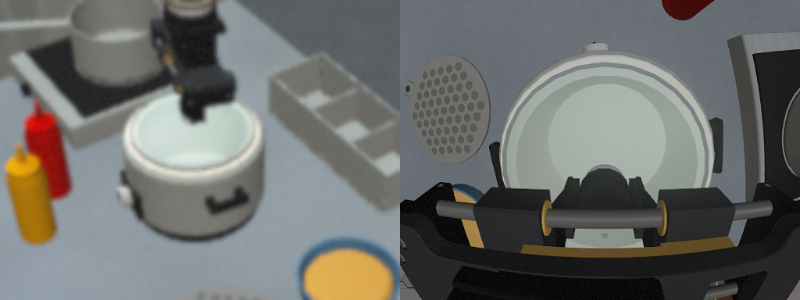

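The lid lies inside the rim, TCP height 0.199 matches the seated value, and a light downward push is supported. Releasing.

```bash
python3 -m inch '[[[-0.1,0,0,0,0.6],[0,0,0,0,0.8],[0,0,0,0,1],[0,0,0,0,1],[0,0,0,0,1],[0,0,0,0,1],[0,0,0,0,1],[0,0,0,0,1]]]'; python3 -m inch '[[[-0.7,0,0,0,1],[-1.5,0,0,0,1],[-2.5,0,0,0,1],[-3,0,0,0,1],[-3,-1,0,0,1],[-3,-2,-1,0,1],[-1,-3,-1,0,1],[0,-3,-1,0,1]]]';python3 - <<'E'
from h import *
to(.5,-.284,.3)
c,im=save('side','s4.png'); w,im2=save('top','t4.png')
K=im[110:200,180:290]
cv2.imwrite('pics/c4.png',cv2.hconcat([cv2.resize(K,(400,327)),cv2.resize(im2[120:232,90:227],(400,327))])[:,:,::-1])
E
```

```text
time: 8.15
position: [0.5681, 0.2902, 0.2037]
tool_rot: [0.088, 0.711, -0.092, 0.691]
ft_force: [-0.2, -0.3, -0.6]
grip_width: 0.0818
time: 8.82
position: [0.522, 0.2127, 0.3584]
tool_rot: [0.085, 0.712, -0.09, 0.691]
ft_force: [0.2, -0.8, 0.3]
grip_width: 0.0873
to [0.5, -0.284, 0.3] shift cm [  6.07 -48.62  10.3 ] | pos [0.522  0.2127 0.3584] toolx [-0.031 -0.003 -1.   ] tooly [ 0.247  0.969 -0.011] q [ 0.19  0.34  1.4   0.    1.44 -1.13] f [ 0.2 -0.8  0.3] t 8.8167
```

View pics/c4.png

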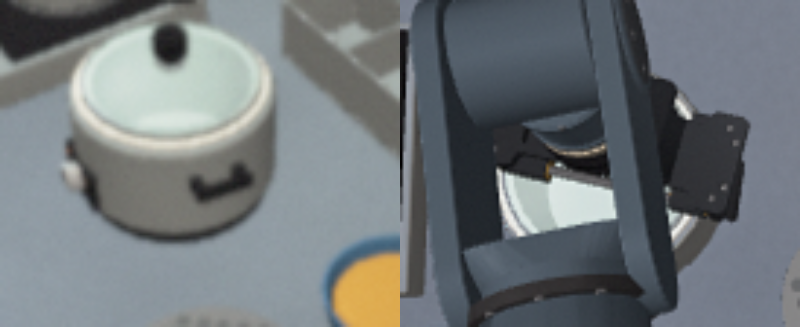

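The lid is seated and released, with the rim visible evenly around it and the knob upright at crop (170,43). Next I'll get the handle's axis from the first pictures.

```bash
python3 - <<'E'
from h import *
import pickle
C=pickle.load(open("C0.pkl","rb"))
f=lambda a,b:tri([ray(C["top"],"top",*a),ray(C["side"],"side",*b)])
lo=f((357.08,178.71),(322.13,234.77)); hi=f((361.76,196.33),(307.59,226.75)); v=lo-hi
print(lo,hi,np.linalg.norm(v),"slope",np.degrees(np.arctan2(-v[2],np.hypot(*v[:2]))),"yaw",np.degrees(np.arctan2(v[1],v[0])))
S=load("s4.png");m=(S[112:132,215:240].max(2)<60).astype(np.uint8);n,l,s,c=cv2.connectedComponentsWithStats(m);k=1+np.argmax(s[1:,4]);p=c[k]+[215,112]
print("knob seated side",p,plane(C["side"],"side",*p,.206)," expect",proj(C["side"],"side",[.5627,.2897,.203]))
E
```

```text
[ 0.54478236 -0.28889358  0.15274047] [ 0.48291195 -0.27939814  0.22835012] 0.09815768532198392 slope 50.37972684540817 yaw -8.725279883495942
knob seated side [226.34920635 121.6984127 ] [0.56086458 0.28414622 0.206     ]  expect [226.03149212 121.42773955]
```

Handle slope 50.4° (expected 50°), yaw -8.7°. The seated knob is within 0.3 px of where it was predicted. Moving over the sifter.

```bash
python3 -m inch '[[[0,-3.7,0.7,-0.012,1],[0,-3.7,0.7,-0.012,1],[0.3,-3.7,0.8,-0.012,1],[0.5,-3.7,0.8,-0.012,1],[0.7,-3.7,0.8,-0.012,1],[0.7,-3.7,0.8,-0.012,1],[0.7,-3.7,0.8,-0.012,1],[0.7,-3.7,0.8,-0.012,1]]]'; python3 -m inch '[[[0.5,-3.7,0.8,0,1],[0.5,-3.7,0.8,0,1],[0.5,-3.7,0.8,0,1],[0.5,-3,0.5,0,1],[0.5,-2,0.5,0,1],[0,-0.5,0,0,1],[0,0,0,0,1]]]'; python3 -c "
from h import *
to(.511,-.284,.285)"
```

```text
time: 9.58
position: [0.5211, -0.0938, 0.3254]
tool_rot: [0.048, 0.713, -0.049, 0.697]
ft_force: [0.6, 0.6, -1.0]
grip_width: 0.0867
time: 10.17
position: [0.5333, -0.2791, 0.2959]
tool_rot: [0.052, 0.713, -0.052, 0.697]
ft_force: [-0.1, 1.3, 0.3]
grip_width: 0.0868
to [0.511, -0.284, 0.285] shift cm [ 1.13 -0.81 -2.11] | pos [ 0.5333 -0.2791  0.2959] toolx [-0.022  0.001 -1.   ] tooly [ 0.147  0.989 -0.002] q [-0.66  0.44  1.4  -0.01  1.32 -2.08] f [-0.1  1.3  0.3] t 10.1667
```

```bash
python3 -m inch '[[[0.5,-0.4,-1.2,0,1],[0.5,-0.3,-1,0,1],[0,0,0,0,1],[0,0,0,0,1]]]'; python3 - <<'E'
from h import *
import pickle
to(.511,-.284,.185)
c,im=save("wrist","w5.png"); pickle.dump(c,open("w5.pkl","wb"))
print(proj(c,"wrist",[.511,-.2837,.1935]),proj(c,"wrist",[.545,-.289,.153]),proj(c,"wrist",[.483,-.279,.228]))
E
```

```text
time: 10.5
position: [0.5105, -0.2785, 0.2862]
tool_rot: [0.052, 0.713, -0.05, 0.697]
ft_force: [0.4, 0.0, 0.0]
grip_width: 0.0871
to [0.511, -0.284, 0.185] shift cm [10.12 -0.55  0.35] | pos [ 0.5105 -0.2785  0.2862] toolx [-0.022  0.004 -1.   ] tooly [0.144 0.99  0.001] q [-0.69  0.42  1.47 -0.01  1.27 -2.11] f [0.4 0.  0. ] t 10.5
[254.19349021 203.36844591] [254.91933308 222.89199969] [253.79281176 180.97039009]
```

View pics/w5.png

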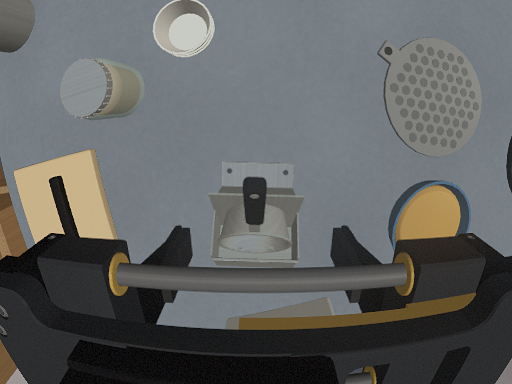

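The wrist view shows the grip from (254,179) to (254,224), on the predicted pixels and aligned with the tool. Descending.

```bash
python3 -m inch '[[[2,-0.3,0.1,0,1],[2.5,-0.2,0.1,0,1],[2.5,0,0.1,0,1],[1.5,0,0,0,1],[0.8,0,0,0,1],[0,0,0,0,1]]]'; python3 -c "
from h import *
to(.511,-.284,.1855)"
```

```text
time: 11.05
position: [0.5173, -0.2804, 0.1957]
tool_rot: [0.048, 0.709, -0.05, 0.702]
ft_force: [-0.0, -0.5, -0.1]
grip_width: 0.0869
to [0.511, -0.284, 0.1855] shift cm [ 1.03 -0.44 -0.57] | pos [ 0.5173 -0.2804  0.1957] toolx [-0.01  -0.002 -1.   ] tooly [ 0.137  0.991 -0.004] q [-0.68  0.53  1.56 -0.01  1.06 -2.11] f [-0.  -0.5 -0.1] t 11.05
```

```bash
python3 -m inch '[[[0.6,-0.3,-0.4,0,1],[0.4,-0.2,-0.3,0,1],[0.2,0,0,0,1],[0,0,0,0,0],[0,0,0,0,0],[0,0,0,0,0],[0,0,0,0,0],[0,0,0,0,0]]]' 30; python3 -c "
from h import *
to(.511,-.284,.1855)"
```

```text
time: 11.72
position: [0.5119, -0.2861, 0.1879]
tool_rot: [0.045, 0.706, -0.051, 0.705]
ft_force: [0.9, -0.0, -0.4]
grip_width: 0.0617
to [0.511, -0.284, 0.1855] shift cm [ 0.24  0.2  -0.12] | pos [ 0.5119 -0.2861  0.1879] toolx [-0.002 -0.008 -1.   ] tooly [ 0.136  0.991 -0.009] q [-0.7   0.53  1.58 -0.01  1.03 -2.13] f [ 0.9 -0.  -0.4] t 11.7167
```

```bash
python3 -m inch '[[[0.2,0.2,-0.1,0,0],[0,0,0,0,0],[0,0,0,0,0],[0,0,0,0,0],[0,0,0,0,0],[0,0,0,0,0],[0,0,0,0,0],[0,0,0,0,0]]]' 30; python3 -m inch '[[[0,0,0,0,0],[0,0,0,0,0]]]'; python3 -c "
from h import *
to(.511,-.284,.1855)"
```

```text
time: 12.38
position: [0.5113, -0.2841, 0.1862]
tool_rot: [0.045, 0.706, -0.052, 0.705]
ft_force: [-0.9, -0.5, -0.1]
grip_width: 0.0177
time: 12.55
position: [0.5113, -0.2841, 0.1862]
tool_rot: [0.045, 0.706, -0.052, 0.705]
ft_force: [-0.3, -0.2, 0.7]
grip_width: 0.0176
to [0.511, -0.284, 0.1855] shift cm [ 0.07  0.01 -0.03] | pos [ 0.5113 -0.2841  0.1862] toolx [-0.002 -0.009 -1.   ] tooly [ 0.137  0.991 -0.009] q [-0.69  0.53  1.59 -0.01  1.02 -2.12] f [-0.3 -0.2  0.7] t 12.55
```

```bash
python3 -m inch '[[[-0.77,0,-0.64,0,0],[-0.77,0,-0.64,0,0],[-0.77,0,-0.64,0,0]]]' 50; python3 -c "
from h import *
to(.511,-.284,.1855)"
```

```text
time: 12.8
position: [0.4925, -0.2809, 0.2089]
tool_rot: [0.046, 0.705, -0.051, 0.705]
ft_force: [1.5, -0.6, -2.0]
grip_width: 0.0174
to [0.511, -0.284, 0.1855] shift cm [ 2.35 -0.03  1.87] | pos [ 0.4925 -0.2809  0.2089] toolx [-0.001 -0.008 -1.   ] tooly [ 0.136  0.991 -0.008] q [-0.71  0.48  1.61 -0.01  1.05 -2.14] f [ 1.5 -0.6 -2. ] t 12.8
```

```bash
python3 -m inch '[[[-0.75,0,-0.64,0,0],[-1.2,0,-1,0,0],[-1.2,0,-1,0,0],[-1.5,0,-1.2,0,0],[-2,0,-0.6,0,0],[-2,0,0,0,0],[-0.5,0,0,0,0],[0,0,0,0,0]]]' 50; python3 - <<'E'
from h import *
to(.5065,-.14,.21)
c,im=save('side','s6.png'); w,im2=save('wrist','w6.png')
cv2.imwrite('pics/c6.png',cv2.hconcat([cv2.resize(im[140:300,240:400],(400,400)),cv2.resize(im2,(533,400))[:,:400]])[:,:,::-1])
E
```

```text
time: 13.47
position: [0.4378, -0.2705, 0.3096]
tool_rot: [0.046, 0.707, -0.051, 0.704]
ft_force: [-0.8, 0.2, -2.6]
grip_width: 0.0174
to [0.5065, -0.14, 0.21] shift cm [ 9.84 13.94  5.06] | pos [ 0.4378 -0.2705  0.3096] toolx [-0.005 -0.007 -1.   ] tooly [ 0.137  0.991 -0.007] q [-0.77  0.29  1.61 -0.01  1.24 -2.2 ] f [-0.8  0.2 -2.6] t 13.4667
```

View pics/c6.png

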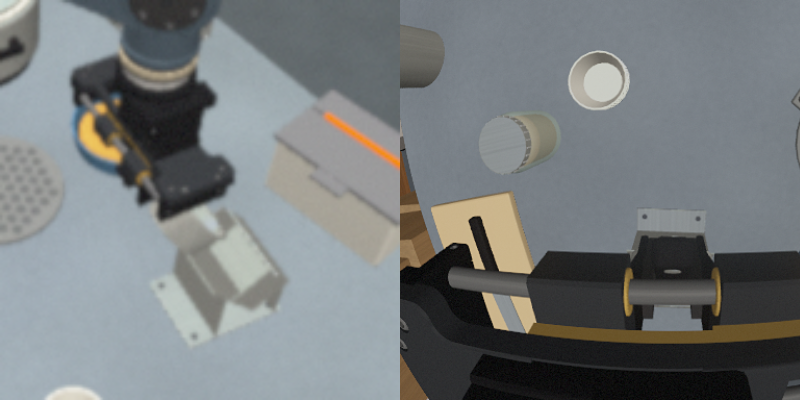

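The crop shows the sifter out of the pocket and above the stand, held in the jaws, with the stand still in place. I'll carry it to free counter left of the stand. There I'll roll it level in the grip by lowering the cup's edge onto the counter, because the tool itself cannot pitch.

```bash
python3 -m inch '[[[0,1.5,0.3,-0.03,0],[0,2.5,0.6,-0.03,0],[0,2.7,0.8,-0.03,0],[0,2.7,0.8,-0.03,0],[0.8,2.2,0.8,-0.03,0],[1.5,1,0.5,0,0],[1.5,0,0,0,0],[0.5,0,0,0,0]]]' 40;python3 -m inch '[[[1.5,0,0,0,0],[1.5,0,0,0,0],[1,0,0,0,0],[0,0,0,0,0]]]' 40; python3 - <<'E'
from h import *
to(.5065,-.14,.15)
E
```

```text
time: 14.23
position: [0.4809, -0.1397, 0.2528]
tool_rot: [-0.005, 0.715, 0.008, 0.699]
ft_force: [-1.1, -0.4, -2.3]
grip_width: 0.0177
time: 14.57
position: [0.4772, -0.138, 0.2065]
tool_rot: [-0.004, 0.718, 0.01, 0.696]
ft_force: [-0.1, -0.4, -2.9]
grip_width: 0.0179
to [0.5065, -0.14, 0.15] shift cm [ 5.55 -0.31  3.1 ] | pos [ 0.4772 -0.138   0.2065] toolx [-0.032  0.008 -0.999] tooly [-0.02   1.     0.009] q [-0.5   0.41  1.76 -0.01  1.01 -2.09] f [-0.1 -0.4 -2.9] t 14.5667
```

```bash
python3 -m inch '[[[1.5,0,0.5,0,0],[1.5,0,0.7,0,0],[1,0,0.3,0,0],[0.6,0,0.2,0,0],[0,0,0,0,0]]]' 25; python3 - <<'E'
from h import *
to(.49,-.14,.14)
E
```

```text
time: 14.98
position: [0.493, -0.139, 0.1576]
tool_rot: [-0.003, 0.719, 0.01, 0.695]
ft_force: [-0.5, 0.4, -2.9]
grip_width: 0.0178
to [0.49, -0.14, 0.14] shift cm [ 1.76 -0.11 -0.24] | pos [ 0.493  -0.139   0.1576] toolx [-0.034  0.009 -0.999] tooly [-0.018  1.     0.01 ] q [-0.49  0.5   1.76 -0.01  0.91 -2.07] f [-0.5  0.4 -2.9] t 14.9833
```

```bash
python3 -m inch '[[[0.6,0,0,0,0],[0.6,0,0,0,0],[0.2,0,0,0,0]]]' 20; python3 - <<'E'
from h import *
to(.49,-.14,.14)
E
```

```text
time: 15.23
position: [0.4931, -0.1396, 0.1438]
tool_rot: [-0.003, 0.718, 0.009, 0.696]
ft_force: [-0.3, 0.6, -1.8]
grip_width: 0.0178
to [0.49, -0.14, 0.14] shift cm [ 0.39 -0.04 -0.3 ] | pos [ 0.4931 -0.1396  0.1438] toolx [-0.032  0.008 -0.999] tooly [-0.017  1.     0.008] q [-0.49  0.52  1.78 -0.01  0.88 -2.07] f [-0.3  0.6 -1.8] t 15.2333
```

Contact is starting at a grip height of about 0.152, as predicted. Rolling along the arc.

```bash
python3 -m inch '[[[0.7,0,-1.25,0,0],[0.8,0,-1.2,0,0],[0.9,0,-1.13,0,0]]]' 20; python3 - <<'E'
from h import *
to(.455,-.14,.12)
E
```

```text
time: 15.48
position: [0.4603, -0.1424, 0.1235]
tool_rot: [-0.006, 0.715, 0.007, 0.699]
ft_force: [-0.6, 0.7, 2.7]
grip_width: 0.0176
to [0.455, -0.14, 0.12] shift cm [ 0.36  0.25 -0.52] | pos [ 0.4603 -0.1424  0.1235] toolx [-0.022  0.001 -1.   ] tooly [-0.019  1.     0.002] q [-0.53  0.52  1.87 -0.01  0.76 -2.11] f [-0.6  0.7  2.7] t 15.4833
```

```bash
python3 -m inch '[[[1.1,0,-1.08,0,0],[1.15,0,-0.98,0,0],[1.2,0,-0.88,0,0],[1.25,0,-0.78,0,0]]]' 20; python3 - <<'E'
from h import *
to(.42,-.14,.06)
E
```

```text
time: 15.82
position: [0.4204, -0.1437, 0.0801]
tool_rot: [-0.008, 0.713, 0.007, 0.701]
ft_force: [-0.5, 0.6, 0.2]
grip_width: 0.0176
to [0.42, -0.14, 0.06] shift cm [ 2.01  0.37 -0.  ] | pos [ 0.4204 -0.1437  0.0801] toolx [-0.017 -0.002 -1.   ] tooly [-0.021  1.    -0.002] q [-0.57  0.58  2.   -0.02  0.58 -2.15] f [-0.5  0.6  0.2] t 15.8167
```

```bash
python3 -m inch '[[[1.3,0,-0.66,0,0],[1.35,0,-0.55,0,0],[1.35,0,-0.4,0,0],[0.5,0,-0.1,0,0]]]' 20; python3 - <<'E'
from h import *
to(.40,-.144,.028)
E
```

```text
time: 16.15
position: [0.4012, -0.1445, 0.0356]
tool_rot: [-0.009, 0.712, 0.006, 0.702]
ft_force: [-0.3, 0.1, 0.9]
grip_width: 0.0174
to [0.4, -0.144, 0.028] shift cm [ 0.77  0.06 -0.11] | pos [ 0.4012 -0.1445  0.0356] toolx [-0.015 -0.004 -1.   ] tooly [-0.021  1.    -0.004] q [-0.6   0.67  2.06 -0.03  0.42 -2.17] f [-0.3  0.1  0.9] t 16.15
```

```bash
python3 -m inch '[[[0.4,0,-0.1,0,0],[0.35,0,0,0,0],[0.1,0,0,0,0],[0,0,0,0,0]]]' 20; python3 - <<'E'
from h import *
to(.40,-.144,.028)
E
```

```text
time: 16.48
position: [0.3999, -0.1447, 0.0274]
tool_rot: [-0.009, 0.713, 0.006, 0.702]
ft_force: [-2.0, 0.2, 3.0]
grip_width: 0.0175
to [0.4, -0.144, 0.028] shift cm [-0.06  0.07  0.01] | pos [ 0.3999 -0.1447  0.0274] toolx [-0.015 -0.004 -1.   ] tooly [-0.021  1.    -0.004] q [-0.6   0.69  2.07 -0.03  0.39 -2.17] f [-2.   0.2  3. ] t 16.4833
```

```bash
python3 -m inch '[[[0.25,0,0,0,0],[0.15,0,0,0,0],[0,0,0,0,0]]]' 20; python3 -m inch '[[[0,0,0,0,0],[-0.5,0,0,0,0],[-1.5,0,0,0,0],[-2,0,0,0,0],[-2.5,0,0,0,0],[-2.5,0,0,0,0],[-2,0,0,0,0],[-1,0,0,0,0]]]' 60; python3 - <<'E'
from h import *
to(.52,-.01,.175)
E
```

```text
time: 16.73
position: [0.4004, -0.1449, 0.0244]
tool_rot: [-0.01, 0.712, 0.006, 0.702]
ft_force: [-2.0, -0.4, 2.4]
grip_width: 0.018
time: 17.4
position: [0.4042, -0.1451, 0.1478]
tool_rot: [-0.009, 0.712, 0.006, 0.702]
ft_force: [0.8, 0.1, -2.1]
grip_width: 0.0171
to [0.52, -0.01, 0.175] shift cm [-2.94 13.25 11.83] | pos [ 0.4042 -0.1451  0.1478] toolx [-0.014 -0.004 -1.   ] tooly [-0.021  1.    -0.004] q [-0.6   0.42  1.99 -0.02  0.74 -2.18] f [ 0.8  0.1 -2.1] t 17.4
```

```bash
python3 -m inch '[[[-0.5,1,0.8,0,0],[-0.6,1.8,1.6,0,0],[-0.6,2.2,2,0,0],[-0.6,2.2,2,0,0],[-0.4,2.2,2,0,0],[0,1.8,1.6,0,0],[0,0.8,0.8,0,0],[0,0,0,0,0]]]' 60; python3 - <<'E'
from h import *
to(.519,-.0127,.173)
E
```

```text
time: 18.07
position: [0.519, -0.0196, 0.1809]
tool_rot: [-0.01, 0.706, 0.002, 0.708]
ft_force: [-0.4, 0.1, -2.7]
grip_width: 0.0171
to [0.519, -0.0127, 0.173] shift cm [0.79 0.7  0.01] | pos [ 0.519  -0.0196  0.1809] toolx [ 0.003 -0.011 -1.   ] tooly [-0.017  1.    -0.011] q [-0.25  0.46  1.75 -0.01  0.92 -1.83] f [-0.4  0.1 -2.7] t 18.0667
```

```bash
python3 -m inch '[[[0.4,0.4,0,0,0],[0.3,0.3,0,0,0],[0,0,0,0,0],[0,0,0,0,0],[0,0,0,0,0]]]' 60; python3 - <<'E'
from h import *
import pickle
to(.519,-.0127,.173)
c,im=save('side','s7.png'); w,im2=save('top','t7.png')
o=robot.get_obs();M=R.from_quat(o["tool_rot"]).as_matrix();g=o["position"]-M[:,0]*.008
sx=np.array([M[0,2],M[1,2],0]);sx/=np.linalg.norm(sx)
def pts(p,c,n,org,s):
    return None
for n,cc in(("side",c),("top",w)):
  for nose in(0,.05):
    X=sx*np.cos(nose)+np.r_[0,0,np.sin(nose)];Y=np.cross([0,0,1],sx);Z=np.cross(X,Y);cup=g+.128*X-.016*Z
    print(n,nose,[proj(cc,n,q).round(1).tolist() for q in(cup+.02*Z,cup+.02*Z+.045*X,cup+.02*Z-.045*X,cup+.02*Z+.045*Y,cup+.02*Z-.045*Y,cup-.02*Z+.037*X)],cup.round(4))
cv2.imwrite('pics/c7.png',cv2.hconcat([cv2.resize(im[140:220,240:340],(400,320),interpolation=2),cv2.resize(im2[110:200,210:322],(400,320),interpolation=2)])[:,:,::-1])
E
```

```text
time: 18.48
position: [0.5142, -0.0143, 0.1715]
tool_rot: [-0.009, 0.709, 0.002, 0.705]
ft_force: [0.2, 0.4, -1.2]
grip_width: 0.0171
to [0.519, -0.0127, 0.173] shift cm [-0.15  0.15  0.49] | pos [ 0.5142 -0.0143  0.1715] toolx [-0.005 -0.01  -1.   ] tooly [-0.015  1.    -0.01 ] q [-0.24  0.47  1.77 -0.01  0.91 -1.82] f [ 0.2  0.4 -1.2] t 18.4833
side 0 [[291.8, 162.4], [301.8, 157.3], [281.6, 167.6], [283.7, 155.2], [300.2, 169.8], [299.0, 166.4]] [ 0.6425 -0.0124  0.1637]
side 0.05 [[291.9, 161.0], [301.9, 155.5], [281.6, 166.7], [283.8, 153.9], [300.3, 168.5], [299.5, 164.6]] [ 0.6432 -0.0124  0.1701]
top 0 [[261.6, 146.0], [261.0, 130.9], [262.2, 161.2], [246.0, 146.5], [277.2, 145.4], [260.9, 137.6]] [ 0.6425 -0.0124  0.1637]
top 0.05 [[261.7, 145.5], [261.0, 130.2], [262.3, 161.0], [246.0, 146.0], [277.3, 144.9], [260.9, 136.3]] [ 0.6432 -0.0124  0.1701]
```

View pics/c7.png

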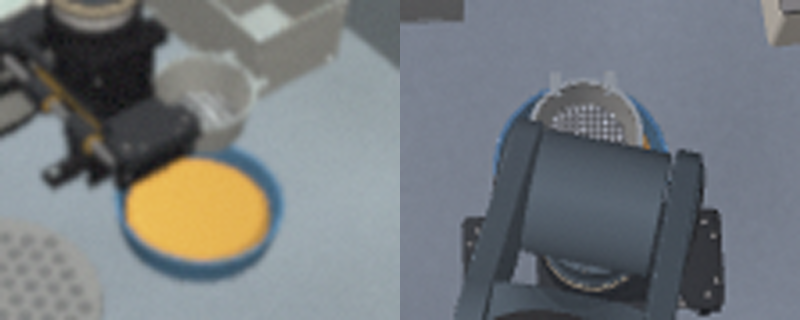

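The crop shows the cup held open side up over the dish, clear of it. The over-rotation plus tool drift leave it about 2.5° nose-up, so I'll trim position and see how the tilt drifts.

```bash
python3 -m inch '[[[-0.2,0.1,0.4,0,0],[0,0,0,0,0],[0,0,0,0,0],[0,0,0,0,0],[0,0,0,0,0],[0,0,0,0,0],[0,0,0,0,0],[0,0,0,0,0]]]' 60; python3 - <<'E'
from h import *
to(.519,-.0127,.173)
E
```

```text
time: 19.25
position: [0.5193, -0.0144, 0.1744]
tool_rot: [-0.008, 0.708, 0.001, 0.706]
ft_force: [-1.0, -0.1, -1.1]
grip_width: 0.0171
to [0.519, -0.0127, 0.173] shift cm [ 0.14  0.18 -0.03] | pos [ 0.5193 -0.0144  0.1744] toolx [-0.003 -0.011 -1.   ] tooly [-0.013  1.    -0.011] q [-0.24  0.47  1.75 -0.01  0.92 -1.81] f [-1.  -0.1 -1.1] t 19.25
```

The hold is stable, with no drift. I'll go back to the counter and let the cup settle flat under a light grip, then return.

```bash
python3 -m inch '[[[0,-1,-0.8,0,0],[0,-1.8,-1.6,0,0],[0,-2.2,-2,0,0],[0,-2.2,-2,0,0],[0.3,-2.2,-2,0,0],[0.5,-1.8,-1.6,0,0],[0.5,-0.8,-0.8,0,0],[0.5,0,0,0,0]]]' 60; python3 -m inch '[[[2,0,0,0,0],[2,0,0,0,0],[2,0,0,0,0],[1.5,0,0,0,0],[1,0,0,0,0],[0.5,0,0,0,0],[0,0,0,0,0]]]'; python3 - <<'E'
from h import *
to(.402,-.145,.029)
E
```

```text
time: 19.92
position: [0.4075, -0.1435, 0.1589]
tool_rot: [-0.013, 0.707, 0.002, 0.708]
ft_force: [0.4, 0.3, -1.9]
grip_width: 0.0176
time: 20.5
position: [0.4089, -0.1479, 0.0659]
tool_rot: [-0.013, 0.705, -0.001, 0.71]
ft_force: [0.3, -0.7, -1.6]
grip_width: 0.0176
to [0.402, -0.145, 0.029] shift cm [ 3.68  0.38 -0.71] | pos [ 0.4089 -0.1479  0.0659] toolx [ 0.007 -0.02  -1.   ] tooly [-0.017  1.    -0.02 ] q [-0.6   0.6   2.05 -0.03  0.47 -2.16] f [ 0.3 -0.7 -1.6] t 20.5
```

```bash
python3 -m inch '[[[1.3,0.3,0,0,0],[1.2,0,0,0,0],[0.8,0,0,0,0],[0.3,0,0,0,0],[0,0,0,0,0]]]' 60; python3 - <<'E'
from h import *
to(.402,-.145,.029)
E
```

```text
time: 20.92
position: [0.4123, -0.1467, 0.0305]
tool_rot: [-0.015, 0.702, -0.002, 0.712]
ft_force: [0.1, -0.8, -1.9]
grip_width: 0.0174
to [0.402, -0.145, 0.029] shift cm [ 0.14  0.2  -1.03] | pos [ 0.4123 -0.1467  0.0305] toolx [ 0.013 -0.023 -1.   ] tooly [-0.018  1.    -0.024] q [-0.59  0.68  2.06 -0.03  0.37 -2.15] f [ 0.1 -0.8 -1.9] t 20.9167
```

```bash
python3 -m inch '[[[0.25,0,0,0,0],[0,0,0,0,0]]]' 60; python3 -m inch '[[[0,0,0,0,0],[0,0,0,0,0],[0,0,0,0,0],[0,0,0,0,0],[0,0,0,0,0]]]' 4; python3 - <<'E'
from h import *
to(.402,-.145,.0275)
E
```

```text
time: 21.08
position: [0.413, -0.1471, 0.0286]
tool_rot: [-0.015, 0.702, -0.002, 0.712]
ft_force: [-0.3, -0.4, -2.1]
grip_width: 0.0174
time: 21.5
position: [0.4141, -0.1478, 0.0306]
tool_rot: [-0.016, 0.701, -0.003, 0.713]
ft_force: [0.1, 0.6, -1.6]
grip_width: 0.0181
to [0.402, -0.145, 0.0275] shift cm [ 0.28  0.31 -1.21] | pos [ 0.4141 -0.1478  0.0306] toolx [ 0.018 -0.027 -0.999] tooly [-0.018  0.999 -0.027] q [-0.59  0.68  2.06 -0.03  0.37 -2.15] f [ 0.1  0.6 -1.6] t 21.5
```

```bash
python3 -m inch '[[[0.2,0.1,-0.2,0,0],[0.2,0,0,0,0],[0,0,0,0,0]]]' 4; python3 - <<'E'
from h import *
to(.402,-.145,.0275)
E
python3 -m inch '[[[0,0,0,0,0],[0,0,0,0,0],[0,0,0,0,0]]]' 3; python3 - <<'E'
from h import *
to(.402,-.145,.0275)
c,im=save('side','s8.png')
cv2.imwrite('pics/c8.png',cv2.resize(im[170:290,220:370],(750,600),interpolation=2)[:,:,::-1])
E
```

```text
time: 21.75
position: [0.4128, -0.1475, 0.0268]
tool_rot: [-0.016, 0.7, -0.004, 0.714]
ft_force: [0.9, 0.5, -1.5]
grip_width: 0.0178
to [0.402, -0.145, 0.0275] shift cm [-0.1   0.26 -1.07] | pos [ 0.4128 -0.1475  0.0268] toolx [ 0.021 -0.028 -0.999] tooly [-0.018  0.999 -0.029] q [-0.59  0.69  2.07 -0.04  0.35 -2.15] f [ 0.9  0.5 -1.5] t 21.75
time: 22.0
position: [0.4128, -0.1475, 0.0266]
tool_rot: [-0.016, 0.7, -0.004, 0.714]
ft_force: [-0.2, -0.4, -0.4]
grip_width: 0.0181
to [0.402, -0.145, 0.0275] shift cm [-0.12  0.27 -1.07] | pos [ 0.4128 -0.1475  0.0266] toolx [ 0.021 -0.028 -0.999] tooly [-0.018  0.999 -0.029] q [-0.59  0.69  2.07 -0.03  0.35 -2.15] f [-0.2 -0.4 -0.4] t 22.0
```

View pics/c8.png

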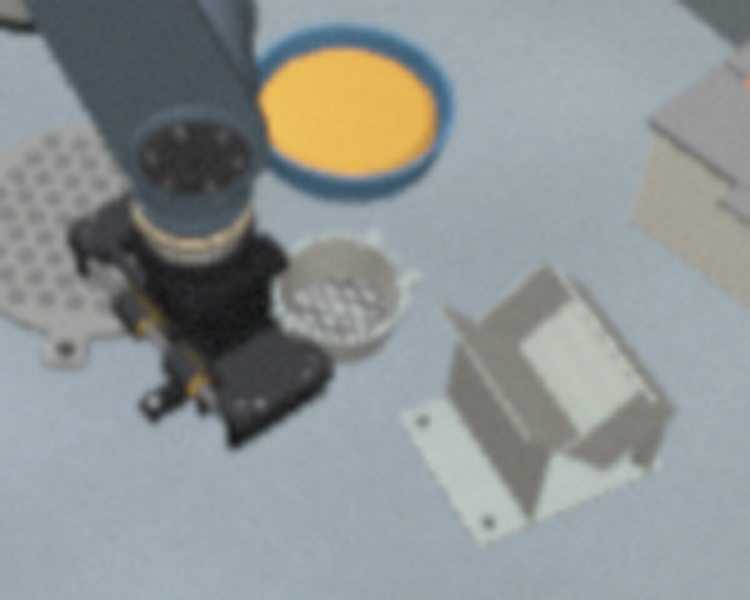

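The crop shows the cup standing on the counter between trivet and stand, open side up, with dish and stand untouched. The wrist load dropped from -1.5 to -0.4 N, so it has settled.

```bash
python3 -m inch '[[[0,0,0,0,0],[0,0,0,0,0],[0,0,0,0,0],[0,0,0,0,0]]]' 3; python3 - <<'E'
from h import *
to(.402,-.145,.0275)
E
python3 -m inch '[[[0,0,0,0,0],[0,0,0,0,0],[0,0,0,0,0]]]' 60; python3 - <<'E'
from h import *
to(.402,-.145,.0275)
E
python3 -m inch '[[[-0.5,0,0,0,0],[-1.5,0,0,0,0],[-2,0,0,0,0],[-2.5,0,0,0,0],[-2.5,0,0,0,0],[-2,0,0,0,0],[-1,0,0,0,0]]]' 60; python3 - <<'E'
from h import *
to(.519,-.0127,.173)
E
```

```text
time: 22.38
position: [0.4128, -0.1475, 0.0267]
tool_rot: [-0.016, 0.7, -0.004, 0.714]
ft_force: [0.5, -1.0, 0.1]
grip_width: 0.0181
to [0.402, -0.145, 0.0275] shift cm [-0.11  0.27 -1.07] | pos [ 0.4128 -0.1475  0.0267] toolx [ 0.021 -0.028 -0.999] tooly [-0.018  0.999 -0.029] q [-0.59  0.69  2.07 -0.04  0.35 -2.15] f [ 0.5 -1.   0.1] t 22.3833
time: 22.63
position: [0.4128, -0.1474, 0.0268]
tool_rot: [-0.017, 0.7, -0.004, 0.714]
ft_force: [0.5, -0.0, -0.3]
grip_width: 0.0174
to [0.402, -0.145, 0.0275] shift cm [-0.1   0.26 -1.07] | pos [ 0.4128 -0.1474  0.0268] toolx [ 0.021 -0.028 -0.999] tooly [-0.018  0.999 -0.029] q [-0.59  0.69  2.07 -0.03  0.35 -2.15] f [ 0.5 -0.  -0.3] t 22.6333
time: 23.22
position: [0.406, -0.1415, 0.1487]
tool_rot: [-0.013, 0.705, -0.0, 0.709]
ft_force: [-0.0, 0.1, -1.5]
grip_width: 0.0172
to [0.519, -0.0127, 0.173] shift cm [-2.6  12.62 11.55] | pos [ 0.406  -0.1415  0.1487] toolx [ 0.006 -0.019 -1.   ] tooly [-0.018  1.    -0.019] q [-0.59  0.42  2.   -0.02  0.71 -2.16] f [-0.   0.1 -1.5] t 23.2167
```

```bash
python3 -m inch '[[[-0.5,1,0.8,0,0],[-0.5,1.8,1.6,0,0],[-0.5,2.2,2,0,0],[-0.5,2.2,2,0,0],[-0.3,2.2,2,0,0],[0,1.7,1.6,0,0],[0,0.8,0.8,0,0],[0,0,0,0,0]]]' 60; python3 -m inch '[[[0,0,0,0,0],[0,0,0,0,0]]]'; python3 - <<'E'
from h import *
to(.519,-.0127,.173)
E
```

```text
time: 23.88
position: [0.5121, -0.0145, 0.1753]
tool_rot: [-0.012, 0.705, -0.002, 0.709]
ft_force: [0.2, 0.7, -1.6]
grip_width: 0.0178
time: 24.05
position: [0.5099, -0.0145, 0.1745]
tool_rot: [-0.013, 0.707, -0.001, 0.707]
ft_force: [0.2, -0.4, -1.8]
grip_width: 0.0177
to [0.519, -0.0127, 0.173] shift cm [0.15 0.17 0.92] | pos [ 0.5099 -0.0145  0.1745] toolx [ 0.001 -0.02  -1.   ] tooly [-0.017  1.    -0.02 ] q [-0.24  0.46  1.78 -0.02  0.9  -1.81] f [ 0.2 -0.4 -1.8] t 24.05
```

```bash
python3 -m inch '[[[0,0.1,0.5,0,0],[0,0.1,0.4,0,0],[0,0,0,0,0],[0,0,0,0,0],[0,0,0,0,0],[0,0,0,0,0]]]' 60; python3 - <<'E'
from h import *
to(.519,-.0127,.174)
c,im=save('side','s9.png'); w,im2=save('top','t9.png')
o=robot.get_obs();M=R.from_quat(o["tool_rot"]).as_matrix();g=o["position"]-M[:,0]*.008
sx=np.array([M[0,2],M[1,2],0]);sx/=np.linalg.norm(sx);Y=np.cross([0,0,1],sx)
cup=g+.128*sx-[0,0,.016];print("cup pred",cup)
a=np.linspace(0,2*np.pi,60)
out=[]
for n,cc,I,(x0,y0,W,H) in(("side",c,im,(250,130,90,90)),("top",w,im2,(215,105,90,90))):
    J=cv2.resize(I[y0:y0+H,x0:x0+W],(400,400),interpolation=2)[:,:,::-1].copy();k=400/W
    for r,z,col in((.045,.02,(0,0,255)),(.037,-.02,(0,255,0))):
        P=np.array([proj(cc,n,cup+[0,0,z]+r*(np.cos(t)*sx+np.sin(t)*Y)) for t in a]); 
        for p in P: cv2.circle(J,tuple(int(v) for v in ((p-[x0,y0]+.5)*k)),1,col,-1)
    out.append(J)
cv2.imwrite('pics/c9.png',cv2.hconcat(out))
E
```

```text
time: 24.55
position: [0.5157, -0.0162, 0.1735]
tool_rot: [-0.011, 0.709, -0.003, 0.705]
ft_force: [0.4, -0.5, -1.6]
grip_width: 0.0172
to [0.519, -0.0127, 0.174] shift cm [-0.06  0.34  0.33] | pos [ 0.5157 -0.0162  0.1735] toolx [-0.005 -0.02  -1.   ] tooly [-0.01  1.   -0.02] q [-0.24  0.47  1.76 -0.03  0.91 -1.8 ] f [ 0.4 -0.5 -1.6] t 24.55
cup pred [ 0.64382077 -0.01456508  0.16552031]
```

View pics/c9.png

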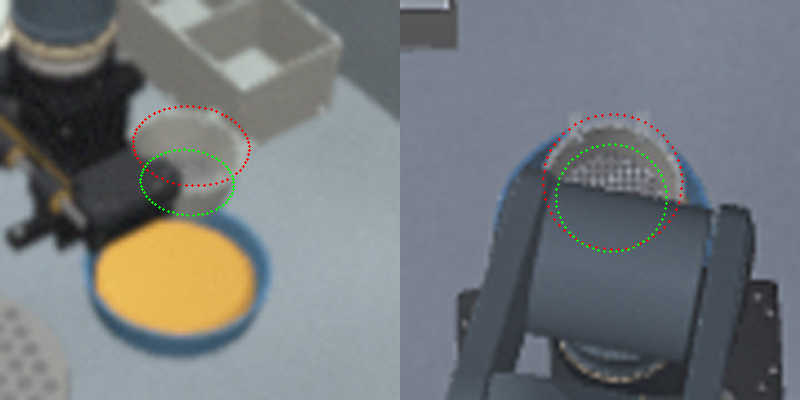

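The projected level outlines lie on the cup in both views, within about 1 px. A final 3 mm nudge, then check the hold.

```bash
python3 -m inch '[[[-0.1,0.3,0.4,0,0],[0,0,0,0,0],[0,0,0,0,0],[0,0,0,0,0],[0,0,0,0,0],[0,0,0,0,0],[0,0,0,0,0]]]' 60; python3 - <<'E'
from h import *
to(.520,-.0127,.174)
o=robot.get_obs(); print(abs(o["joint_velocities"]).max())
im=camera("side"); a=im[168:220,262:318].astype(int); b=load("side0.png")[168:220,262:318].astype(int)
for J in(a,b):
    ys,xs=np.nonzero(J[...,2]-J[...,0]>40); print("dish blue low edge", ys.max()+168, xs.min()+262, xs.max()+262)
E
```

```text
time: 25.23
position: [0.5201, -0.0123, 0.1746]
tool_rot: [-0.011, 0.709, -0.003, 0.705]
ft_force: [0.2, -0.0, -1.4]
grip_width: 0.0176
to [0.52, -0.0127, 0.174] shift cm [ 0.06 -0.04 -0.01] | pos [ 0.5201 -0.0123  0.1746] toolx [-0.005 -0.02  -1.   ] tooly [-0.011  1.    -0.02 ] q [-0.23  0.47  1.75 -0.03  0.92 -1.79] f [ 0.2 -0.  -1.4] t 25.2333
0.0021781857295634956
dish blue low edge 209 268 310
dish blue low edge 208 268 310
```

```bash
python3 -c "
from h import *
robot.hand_in(); o=robot.get_obs(); print(o['position'],o['grip_width'],o['time'])"
```

```text
the job is handed in; nothing more can be done
the job is handed in; nothing more can be done
```

The job is handed in, at about 25 s of the 58 s allowed. The glass lid is back on the cooker and released, and the sifter is held open side up over the dish. The hand-in reported no verdict.

- **Lid:** I carried it by the knob and lowered it until its weight came off the wrist at the height expected for a seated lid. It hung about 3–4° off level on the way and levelled itself in a loosened grip as it met the rim. After release, the knob was within 0.3 px of its predicted seated position in the side view.
- **Sifter:** I drew it out along its handle. The moves allow no pitch, so I levelled it by rolling it in the grip against free counter.
    - The first try came out about 2.5° nose-up, so I let it settle flat on the counter under a light grip, then gripped it firmly again.
    - The outline of a level cup matched both camera views to about 1 px.

**Last checks:**
- The tool readings put the cup centred over the dish to within a few millimetres, with the mesh about 0.146 m up, 10 cm above the rim.
- The arm was still. From the tool readings the sifter may be about 1° nose-down; the pictures are too coarse to confirm that.
- The dish is within 1 px of where it started. I did not recheck the jar, bottles or ramekins at the end, but I planned the paths clear of them.

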